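Check-weigh a snack carton on a narrow-pan balance

ROBOT

A 7-joint arm with a two-finger parallel gripper is mounted at the origin on the work surface. World frame = base frame: x ahead of the robot, y to its left, z up, the work surface at z = 0. Lengths are in mm, angles in degrees, forces in N, time in s.
With the tool pointing down it reaches from about 425 to 875 mm from the base axis. Payload 8.4 kg.
Tool frame: the origin (TCP) lies midway between the tips of the shut fingers; the grasp point (between the pads) lies 19 mm behind it; y points along the fingers, z is the direction in which the jaws open and shut, and the axes are right-handed (so a half turn about y gives the same grasp; the last joint's range is limited). The gripper opens to 87 mm and grips with 3 to 60 N. Pads are 19 mm wide; open, the fingers measure 117 mm over their backs; the gripper's body (75 mm by 190 mm) begins 51 mm behind the grasp point.
Start: joints at [-73.637, 19.091, 2.286, 83.961, -0.768, 76.965, -3.352], TCP at [243.991, 602.437, 196.046] pointing down, gripper open.
Joint ranges: [-147.57, 147.57], [-21.85, 119.76], [-74.77, 79.35], [14.55, 137.4], [-85.83, 265.84], [4.83, 119.75], [-152.11, 152.11]. Speed limits (degrees/s): [127.2, 127.2, 159.86, 159.86, 180, 180, 180].

INTERFACE

Orientations are given as a 3x3 rotation matrix whose columns are the frame's x, y, z axes.
In Python, from cell import r, get_image, search_frame, silhouettes, tip_of gives the robot as it stands.
- The arm moves only by the shell command python3 -m creep 'ROWS' [FORCE]. ROWS is a JSON object of lists of equal length, an entry for each row: "travel": the shift along the tool's x, y, z in m, a list of three; "delta_rot": the turn, a rotation vector about the tool's x, y, z in rad, a list of three; "claw": the opening, from -1 (shut) to 1 (fully open). In form: {"travel": [[x, y, z], ...], "delta_rot": [[wx, wy, wz], ...], "claw": [claw, ...]}. A call has 1 to 12 rows; each row is the pose to reach, as a shift and turn from the pose measured when the call began, along the tool's axes at that moment; what a row does not reach only later rows make up. A row lasts 1/12 s, in which the tool goes at most 41.7 mm and 7.16 degrees, less where a joint would pass 70% of its speed; a pose out of reach is approached as far as the arm can. A call with a gripper value outside its range is refused whole. The fingers move at their own pace and stop on an object; FORCE is the grip in N (left out, the last holds). Time passes only in rows, so rows that repeat a pose let the fingers close. It gives the time, the measured TCP pose, the force and the opening at its end, in the units of the state.
- r.get_state(): the state, without advancing time (a new reading comes with each control period).
- get_image(name): name is "scene" or "top" or "wrist"; returns a dict with "pixels" (400x640x3 uint8, red, green, blue), "depth" (400x640 float32, mm along the optical axis (not along the pixel's ray), 0 where there is no reading), "K" (3x3 intrinsics, pixels), "R" (3x3) and "t" (3): a world point X has camera coordinates R X + t. Camera axes: x right, y down, z forward; pixel columns grow to the right and rows downward; lengths in mm; the calibration is good to about 2 mm. A picture is of the moment at which its call begins.
- r.finish_job(): hands the job in, once; it reports no verdict.
Trained networks look in a picture, given as the dict that the camera call returned (one of the last four; its "shot" number tells which), for a name from the list of things; names that differ only in an ending like _2 or _b are one class to them, and where a whole thing is asked for, a point or a joint stands for the part that bears it (a point fixed in the world has none). Each returns a list of dicts, best first, with "score" (0 to 1); they miss things now and then, are a little off and sometimes report something else, mostly with a low value. They report only what shows in the picture. A call takes as long as a camera call. They do not tell look-alikes from the thing itself.
- search_frame(picture, thing): "box" ([left, top, right, bottom] in pixels, round what is visible of it).
- silhouettes(picture, thing): "pixels" (400x640 bool, what is visible of it) and "box" ([left, top, right, bottom] in pixels, round what is visible of it).
- tip_of(picture, thing): "position" ([column, row] in pixels: a listed point, or the origin of a listed thing).
The state is a dict: "time": time; "joints": joint angles; "qd": joint speeds; "joint_torque": joint torques, N m; "tcp_pos": TCP position; "tool_rot": TCP orientation; "wrist_force": force on the tool from outside, world axes, zero at the start; "wrist_torque": the same for the moment, N m; "gripper_width": opening from 0.0 (shut) to 1.0 (fully open).
Only numpy, scipy, OpenCV 4.12 (cv2) and the standard library are available. Lean on these libraries where they do the work, as an engineer would, in place of code of your own. Each camera call takes 0.05 s, during which the arm holds its last target.

TASK

Check-weigh the snack carton. First stand the large dark check weight in the middle of the round brass pan, which lifts the narrow blue pan up to the ledge; then slide the carton off the ledge onto the narrow blue pan, square and centred, so that it is carried by that pan alone and the balance comes level. Leave the carton upright throughout and do not disturb the small brass weight, the spray bottle, the shaker jar or the white basket.

Things in the scene. Friction and masses are not known exactly. Their poses are not given: they have to be found in the camera images.
- carton_center (a point): Centre of a loose closed snack carton (white with an orange band, yellow patch on top), 130 (own x) x 90 (own y) x 50 mm high, 600 g. Too wide to grip: push it, low down (pushed near its top it may tip into the gap). It starts on the ledge; its own x and y axes are roughly (within about 7 degrees) those of the balance. Its upright axis is z.
- station: The balance, one fixed piece on the counter; origin under it. In a row along its +y: ledge, 28 mm open gap, narrow blue pan, white dial panel, round brass pan. The dial panel (34 mm wide in y, top 120 mm above the counter) is centred at y = 86 mm; its red needle stands upright at a black mark when level.
- ledge_edge (a point): Middle of the ledge's end edge, on its top surface, 80 mm above the counter; axes of the station (z up). The ledge is a flat aluminium shelf without walls, 150 mm wide (x), running 190 mm from here to -y. From this edge to +y it is 60 mm to the narrow pan's centre and 210 mm to the round pan's centre.
- narrow_pan_top (a point): Centre of the top face of the narrow blue pan: 120 mm (x) by only 64 mm (y), flat, no rim or end stop, its y edges bevelled down. Axes of the station. It stays horizontal as it moves up or down. Its top is 70.5 mm above the counter when level; raised fully it is 1.5 mm below the ledge's top. A centred carton overhangs it 13 mm at either side in y.
- weight_pan_top (a point): Centre of the top face of the round brass weight pan, 92 mm across, flat, no rim. Axes of the station. 70.5 mm above the counter when level. It goes down exactly as far as the narrow pan goes up, and the other way round.
- product_pan (a joint): Height of the narrow pan from level, m: 0 level (also when both pans are empty), +0.008 fully up, -0.008 fully down. Light spring to level, about 300 N/m, so any check weight alone takes it to its stop, and equal loads bring it level. The large weight balances the carton to within 3 percent; the small one does not.
- heavy_center (a point): Centre (half-way up) of the large check weight, dark steel, 600 g, 66 mm high, loose, standing: a disc 60 mm across and 22 mm high, with an upright round grip 24 mm in diameter from there to the top. Origin 33 mm above its underside.
- light_center (a point): Centre (half-way up) of the small brass check weight, 300 g, 58 mm high, disc 44 mm across. Leave it. The two weights may be in each other's places.
- spray: Spray bottle, clear with red head, 72 mm across, 192 mm high; origin under its centre. Leave it.
- shaker: Amber shaker jar with green lid, 56 mm across, 100 mm high; origin under its centre. Leave it.
- basket: Empty white basket, 100 x 150 x 60 mm high; origin under its centre. Leave it.
- carton: The carton; origin under its centre (25 mm below carton_center).
- heavy: The large check weight; origin under its centre (33 mm below heavy_center).
There are look-alikes about, which are no part of the job. Leave any pink look-alike of the carton alone.

How it is judged (in metres and radians):
On the way, in this order (a step that is already met when the one before it is completed fails the run):
1. the large weight stands on the round pan and the narrow pan is up at the ledge, the carton still on the ledge (horizontal distance between heavy_center and weight_pan_top below 0.03 m and z of heavy_center in the frame of weight_pan_top between 0.029 and 0.037 m and angle between heavy_center's own z axis and vertical below 0.1 rad and value of joint product_pan above 0.006 m and y of carton_center in the frame of ledge_edge below -0.02 m and contact force between the fingers and heavy below 0.1 N), for 0.2 s.
2. the carton lies on the narrow pan and the balance is level (horizontal distance between heavy_center and weight_pan_top below 0.03 m and z of heavy_center in the frame of weight_pan_top between 0.029 and 0.037 m and angle between heavy_center's own z axis and vertical below 0.1 rad and x of carton_center in the frame of narrow_pan_top between -0.025 and 0.025 m and y of carton_center in the frame of narrow_pan_top between -0.016 and 0.016 m and z of carton_center in the frame of narrow_pan_top between 0.0205 and 0.0295 m and angle between carton_center's own z axis and vertical below 0.08 rad and angle between the y axis of carton_center and the y axis of narrow_pan_top, either way round below 0.2 rad and value of joint product_pan between -0.0025 and 0.0025 m and linear speed of each of carton, heavy below 0.02 m/s), for 0.2 s.
At the end, for the whole second after the job is handed in: The large weight stands upright on the round pan within 30 mm of its centre; the carton lies flat on the narrow pan, its centre within 16 mm of the pan's centre along y and 25 mm along x, turned less than 0.2 rad; the narrow pan is within 2.5 mm of level; both at rest (all of step 2); the robot touches nothing.
It fails at once if the carton is tipped over or falls (tilt over 0.35 rad, or centre below 75 mm) (angle between carton_center's own z axis and vertical above 0.35 rad or height (world z) of carton_center below 0.075 m).
It fails at once if the small weight, spray bottle, shaker or basket is moved by more than 25 mm (distance of any of light_center, spray, shaker, basket from where it was at the start of the episode above 0.025 m).
It also fails if it takes over 61 s, if anything falls off the work surface, if the arm or the gripper's body presses on something with over 40 N, if the wrist force passes 120 N, or if a joint passes its speed limit or range.

## Working session

There is one attempt and no reset: what is moved stays moved. The work goes in short steps, Python scripts to look and compute and a shell command to move; the robot and the scene stay as the last step left them, time stands still between calls to the robot, and variables do not carry over. Pictures are saved under pics/ and viewed, and the job is handed in when it is done.

```bash
ls; mkdir -p pics
python3 - <<'E'
from cell import r,get_image
import cv2,numpy as np
s=r.get_state();print(s['time'],s['tcp_pos'],s['tool_rot'],s['gripper_width'])
for n in ['scene','top']:
    p=get_image(n);cv2.imwrite(f'pics/{n}0.png',p['pixels'][:,:,::-1]);print(n,p['K'],p['R'],p['t'])
E
```

```text
pics
0.0 [243.84234947 601.98936447 195.15756148] [[ 9.26870709e-01 -4.61991558e-04  3.75380442e-01]
 [-3.75380697e-01 -1.53343114e-03  9.26869452e-01]
 [ 1.47414197e-04 -9.99998718e-01 -1.59471512e-03]] 0.9975850678817152
scene [[513.29981461   0.         327.00417736]
 [  0.         513.29981461 194.33056677]
 [  0.           0.           1.        ]] [[-0.80999275  0.58640825 -0.00609213]
 [ 0.46041314  0.62945563 -0.62594357]
 [-0.36322374 -0.50981465 -0.77984456]] [ 492.30871363 -177.98510213 1624.52370138]
top [[461.24747698   0.         328.60279953]
 [  0.         461.24747698 210.89532788]
 [  0.           0.           1.        ]] [[-3.35430699e-03 -9.99754052e-01  2.19222174e-02]
 [-9.90191153e-01  2.58517262e-04 -1.39719051e-01]
 [ 1.39679021e-01 -2.21758463e-02 -9.89948485e-01]] [ -59.55618836  577.78258893 1352.36548091]
```

View pics/scene0.png

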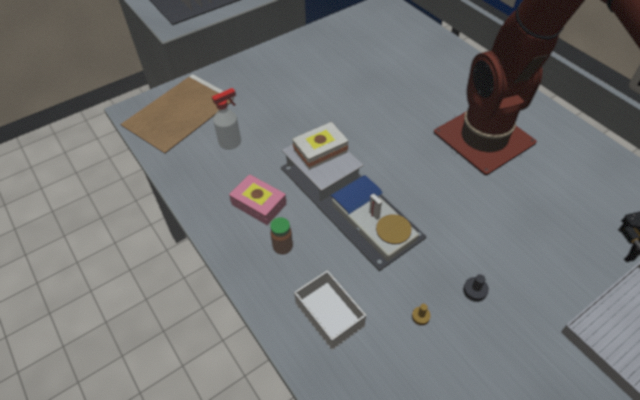

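View pics/top0.png

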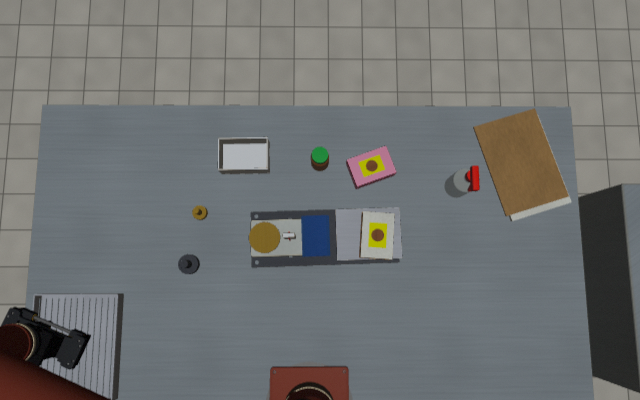

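The top view shows the dark weight at (188,264), the brass weight at (200,212), the white carton on the ledge at (377,235), the blue pan at (316,236) and the round pan at (264,237). The pink look-alike is at (371,167).

```bash
cat > h.py <<'E'
from cell import r,get_image,search_frame,silhouettes,tip_of
import cv2,numpy as np
np.set_printoptions(precision=2,suppress=True)
def ray(p,px,z):
    Ki=np.linalg.inv(p['K']);d=p['R'].T@(Ki@np.array([px[0],px[1],1.]));c=-p['R'].T@p['t']
    return c+d*(z-c[2])/d[2]
def cloud(p):
    v,u=np.mgrid[0:400,0:640];D=p['depth'];Ki=np.linalg.inv(p['K'])
    c=np.stack([u,v,np.ones_like(u)],-1)@Ki.T*D[...,None]
    return (c-p['t'])@p['R']
def proj(p,X):
    c=p['R']@np.array(X,float)+p['t'];q=p['K']@c;return q[:2]/q[2]
E
python3 - <<'E'
from h import *
H={'carton_center':105,'ledge_edge':80,'narrow_pan_top':70.5,'weight_pan_top':70.5,'heavy_center':33,'light_center':29,'station':0,'spray':0,'shaker':0,'basket':0}
for n in ['top','scene']:
    p=get_image(n);W=cloud(p)
    for k,z in H.items():
        for d in tip_of(p,k)[:2]:
            print(n,k,round(d['score'],2),d['position'],ray(p,d['position'],z))
    for k in ['heavy','carton','light_center']:
        for d in silhouettes(p,k)[:3]:
            m=d['pixels'];w=W[m];w=w[p['depth'][m]>0];zt=np.percentile(w[:,2],95);t=w[w[:,2]>zt-6]
            rect=cv2.minAreaRect(t[:,:2].astype(np.float32))
            print(n,'sil',k,round(d['score'],2),d['box'],'top z',zt,'mean',t.mean(0),rect)
    if n=='top': cv2.imwrite('pics/crop1.png',cv2.resize(p['pixels'][190:290,160:280,::-1],None,fx=5,fy=5))
E
```

```text
top carton_center 0.63 [370.4, 166.1] [ 701.09 -182.02  105.  ]
top carton_center 0.55 [375.4, 232.0] [ 507.48 -193.29  105.  ]
top ledge_edge 0.81 [338.4, 234.0] [504.13 -88.1   80.  ]
top ledge_edge 0.49 [263.5, 235.9] [498.89 129.69  80.  ]
top narrow_pan_top 0.95 [313.2, 237.1] [495.97 -14.52  70.5 ]
top weight_pan_top 0.85 [262.5, 238.3] [492.68 133.62  70.5 ]
top heavy_center 0.86 [186.4, 267.0] [410.77 361.96  33.  ]
top light_center 0.72 [374.5, 236.7] [ 500.38 -199.76   29.  ]
top light_center 0.48 [201.6, 211.5] [577.65 323.92  29.  ]
top station 0.71 [316.9, 234.6] [509.59 -25.14   0.  ]
top spray 0.67 [453.8, 184.8] [ 666.55 -457.      0.  ]
top shaker 0.65 [317.4, 164.6] [730.99 -26.67   0.  ]
top basket 0.57 [245.0, 157.8] [752.47 201.33   0.  ]
top sil heavy 0.78 [179.0, 253.8, 201.6, 274.4] top z 66.86129879729708 mean [421.67 361.62  65.69] ((421.8950500488281, 361.2291564941406), (22.99885368347168, 21.39564323425293), 24.30467414855957)
top sil carton 0.71 [358.1, 208.9, 396.5, 261.9] top z 134.4065469200582 mean [ 497.99 -194.73  131.26] ((498.6084899902344, -194.
[... 2179 characters left out ...]
5703125), (97.1854019165039, 129.72694396972656), 84.60198211669922)
scene sil carton 0.26 [270.2, 217.7, 294.3, 257.7] top z 103.90996312477851 mean [732.73 -27.82 101.62] ((732.0518798828125, -28.136211395263672), (47.07126235961914, 48.39939498901367), 82.17440795898438)
scene sil light_center 0.85 [411.5, 301.8, 430.7, 327.2] top z 58.94525006408642 mean [574.38 339.09  58.28] ((573.8324584960938, 339.1209716796875), (15.786591529846191, 15.947949409484863), 4.56376838684082)
scene sil light_center 0.21 [278.4, 146.2, 425.0, 271.9] top z 83.91792612636867 mean [ 513.26 -105.98   84.83] ((496.86712646484375, -53.866058349609375), (150.4343719482422, 428.5455627441406), 2.5738131999969482)
```

View pics/crop1.png

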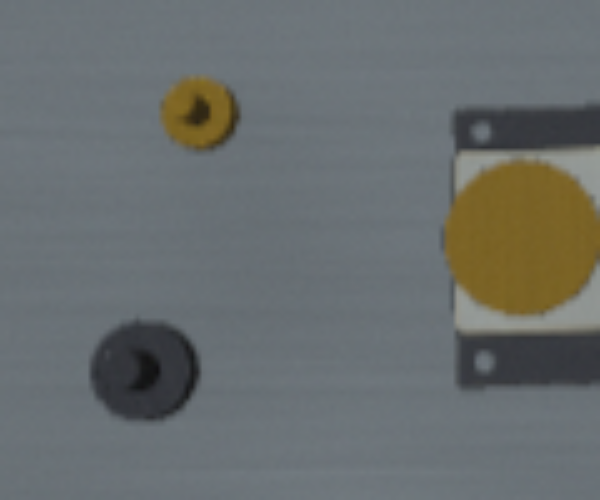

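The dark weight is at (143,370) in the crop and the brass one at (199,113). The dark weight is clearly the larger, so it is the one I want; the brass weight and the pink carton are the only confusable things. Next I'll fit the station.

Run:
```python
from h import *
for n in ['top','scene']:
    p=get_image(n);W=cloud(p);im=p['pixels'].astype(int);X,Y,Z=W[...,0],W[...,1],W[...,2]
    hsv=cv2.cvtColor(p['pixels'],cv2.COLOR_RGB2HSV)
    roi=(X>380)&(X<620)&(Y>-340)&(Y<220)&(p['depth']>0)
    blue=roi&(hsv[...,0]>100)&(hsv[...,0]<130)&(hsv[...,1]>120)
    br=roi&(hsv[...,0]>12)&(hsv[...,0]<30)&(hsv[...,1]>120)&(Y>60)&(Z<90)
    led=roi&(abs(Z-82)<4)&(Y<-60)&(Y>-140)
    for nm,m in [('blue',blue),('brass',br),('led',led),('ledall',roi&(abs(Z-82)<4)&(Y<-60))]:
        w=W[m];print(n,nm,len(w),w.mean(0),[ (cv2.minAreaRect(w[:,:2].astype(np.float32)))], np.percentile(w,[1,99],axis=0).tolist() if nm!='x' else '')
```

```text
top blue 1116 [501.41 -21.08  69.2 ] [((502.3745422363281, -21.056591033935547), (119.06221771240234, 83.25083923339844), 1.332631230354309)] [[443.5319536248007, -60.96268780108566, 20.98395427318649], [561.2877182049273, 18.631019928201415, 76.86324881618036]]
top brass 725 [495.76 129.19  70.32] [((495.42449951171875, 129.39100646972656), (85.4203109741211, 88.2682876586914), 0.5577272176742554)] [[455.4514491923344, 88.32150356580419, 64.3846886335209], [537.4360241959246, 170.62542000547467, 76.69935362541649]]
top led 792 [ 505.47 -110.41   81.12] [((505.4259033203125, -110.37104797363281), (149.62997436523438, 60.65726089477539), 1.9638123512268066)] [[431.51908437665907, -139.4740123137583, 78.10447293269077], [577.8533404223839, -80.88001483695926, 85.46958107723496]]
top ledall 1342 [ 512.1  -154.5    81.07] [((507.5056457519531, -174.78138732910156), (149.6324462890625, 189.8551788330078), 1.7841761112213135)] [[431.5806120383481, -268.7495507594448, 78.10797263467546], [580.9851860274758, -81.05333684954832, 85.45418854523604]]
scene blue 834 [498.83 -15.46  71.96] [((496
[... 317 characters left out ...]
94, 80.28296661376953), 6.92199182510376)] [[452.2416536946226, 95.32768515139209, 67.06113569697682], [532.2453114687061, 172.68380597333135, 76.45574412652012]]
scene led 871 [ 502.08 -106.81   81.77] [((499.6864929199219, -107.07101440429688), (151.90296936035156, 66.14649200439453), 0.5944668054580688)] [[426.40004159983437, -139.14517064671793, 78.07781743117125], [573.6666224206213, -74.78808231638158, 85.58369842462658]]
scene ledall 1239 [ 514.89 -130.95   81.8 ] [((501.82525634765625, -171.04754638671875), (151.400634765625, 192.7474365234375), 1.667023777961731)] [[426.9011539199848, -259.72871178238694, 78.1051204077802], [575.5700630648113, -75.60483975805056, 85.73092574818567]]
```

```bash
python3 -m creep '{"travel": [[0.252,0.015,-0.155],[0.252,0.015,-0.155],[0.252,0.015,-0.155],[0.252,0.015,-0.155],[0.252,0.015,-0.155],[0.252,0.015,-0.155],[0.252,0.015,-0.155],[0.252,0.015,-0.155],[0.252,0.015,-0.155],[0.252,0.015,-0.155],[0.252,0.015,-0.155],[0.252,0.015,-0.155]], "delta_rot": [[0,1.15,0],[0,1.15,0],[0,1.15,0],[0,1.15,0],[0,1.15,0],[0,1.15,0],[0,1.15,0],[0,1.15,0],[0,1.15,0],[0,1.15,0],[0,1.15,0],[0,1.15,0]], "claw": [1,1,1,1,1,1,1,1,1,1,1,1]}' 20
python3 - <<'E'
from h import *
s=r.get_state();print(s['time'],s['tcp_pos'],s['tool_rot'],s['joints'])
p=get_image('wrist');cv2.imwrite('pics/w1.png',p['pixels'][:,:,::-1]);W=cloud(p)
print(proj(p,s['tcp_pos']))
for d in silhouettes(p,'heavy')[:3]:
    m=d['pixels'];w=W[m];w=w[p['depth'][m]>0];zt=np.percentile(w[:,2],95);t=w[w[:,2]>zt-6]
    print(d['score'],d['box'],zt,t.mean(0),cv2.minAreaRect(t[:,:2].astype(np.float32)))
E
```

```text
time: 2.6
tcp_pos: [418.9, 364.8, 181.0]
tool_rot: [[0.041, -0.0, 0.999], [-0.999, 0.0, 0.041], [-0.0, -1.0, -0.0]]
wrist_force: [-0.1, 0.5, 0.1]
gripper_width: 0.996
2.6 [418.92 364.78 181.05] [[ 0.04 -0.    1.  ]
 [-1.    0.    0.04]
 [-0.   -1.   -0.  ]] [-61.55   8.51  17.73  99.31  -2.71  72.6  -40.84]
[319.17 222.43]
0.6 [296.8, 157.8, 346.6, 201.2] 66.58138431691025 [418.78 364.83  66.01] ((418.8822937011719, 364.6209411621094), (23.478382110595703, 22.91162109375), 1.4481736421585083)
```

```bash
sleep 1; ls pics
```

```text
crop1.png
scene0.png
top0.png
w1.png
```

View pics/w1.png

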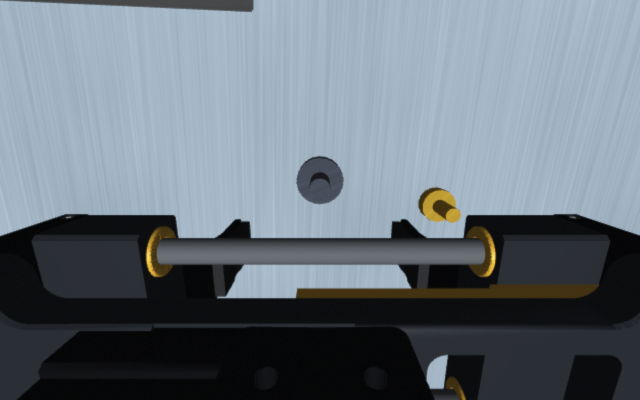

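The wrist view shows the dark weight at (320,180), on the tool axis, with its top at z=66 as it should be. I'll descend and grip.

```bash
python3 -m creep '{"travel": [[0,0.04,0],[0,0.08,0],[0,0.12,0],[0,0.14,0],[0,0.151,0],[0,0.151,0],[0,0.151,0],[0,0.151,0],[0,0.151,0],[0,0.151,0],[0,0.151,0],[0,0.151,0]], "delta_rot": [[0,0,0],[0,0,0],[0,0,0],[0,0,0],[0,0,0],[0,0,0],[0,0,0],[0,0,0],[0,0,0],[0,0,0],[0,0,0],[0,0,0]], "claw": [1,1,1,1,1,1,-1,-1,-1,-1,-1,-1]}' 25
```

```text
time: 3.7
tcp_pos: [419.2, 365.0, 30.6]
tool_rot: [[0.04, 0.001, 0.999], [-0.999, 0.001, 0.04], [-0.001, -1.0, 0.001]]
wrist_force: [-0.8, -0.3, -0.4]
gripper_width: 0.631
```

```bash
python3 -m creep '{"travel": [[0,0,0],[0,0,0],[0,0,0],[0,0,0],[0,0,0],[0,0,0],[0,0,0],[0,0,0],[0,0,0],[0,0,0]], "delta_rot": [[0,0,0],[0,0,0],[0,0,0],[0,0,0],[0,0,0],[0,0,0],[0,0,0],[0,0,0],[0,0,0],[0,0,0]], "claw": [-1,-1,-1,-1,-1,-1,-1,-1,-1,-1]}'
```

```text
time: 4.53
tcp_pos: [418.8, 365.1, 30.6]
tool_rot: [[0.04, -0.0, 0.999], [-0.999, 0.001, 0.04], [-0.001, -1.0, -0.0]]
wrist_force: [-4.2, -0.7, 2.5]
gripper_width: 0.256
```

```bash
python3 -m creep '{"travel": [[0,-0.035,0],[0,-0.07,0],[0,-0.11,0],[0.03,-0.12,0.008],[0.065,-0.12,0.018],[0.1,-0.12,0.028],[0.135,-0.12,0.038],[0.17,-0.12,0.047],[0.2,-0.12,0.055],[0.225,-0.12,0.062],[0.236,-0.12,0.066],[0.236,-0.12,0.066]], "delta_rot": [[0,0,0],[0,0,0],[0,0,0],[0,0,0],[0,0,0],[0,0,0],[0,0,0],[0,0,0],[0,0,0],[0,0,0],[0,0,0],[0,0,0]], "claw": [-1,-1,-1,-1,-1,-1,-1,-1,-1,-1,-1,-1]}'
python3 - <<'E'
from h import *
s=r.get_state();print(s['time'],s['tcp_pos'],s['gripper_width'],s['wrist_force'])
for n in ['wrist','top','scene']:
    p=get_image(n);cv2.imwrite(f'pics/{n}2.png',p['pixels'][:,:,::-1]);W=cloud(p);X,Y,Z=W[...,0],W[...,1],W[...,2]
    hsv=cv2.cvtColor(p['pixels'],cv2.COLOR_RGB2HSV)
    br=(X>380)&(X<620)&(Y>60)&(Y<220)&(p['depth']>0)&(hsv[...,0]>12)&(hsv[...,0]<30)&(hsv[...,1]>100)&(abs(Z-70)<8)
    w=W[br]
    if len(w)>20: print(n,len(w),w.mean(0),cv2.minEnclosingCircle(w[:,:2].astype(np.float32)))
    for d in tip_of(p,'weight_pan_top')[:2]: print(d['score'],d['position'],ray(p,d['position'],70.5))
    for d in tip_of(p,'heavy_center')[:2]: print('h',d['score'],d['position'],ray(p,d['position'],s['tcp_pos'][2]+2.5))
E
```

```text
time: 5.53
tcp_pos: [495.3, 127.2, 149.9]
tool_rot: [[0.034, 0.0, 0.999], [-0.999, -0.001, 0.034], [0.001, -1.0, 0.0]]
wrist_force: [0.8, -0.7, -5.8]
gripper_width: 0.253
5.5333 [495.32 127.19 149.91] 0.2530207898028075 [ 0.8  -0.73 -5.76]
wrist 2447 [492.61 153.64  70.58] ((494.55035400390625, 131.7958526611328), 45.31834411621094)
h 0.91 [321.1, 219.6] [496.6  130.16 152.41]
top 206 [499.23 101.21  70.29] ((496.61004638671875, 111.88864135742188), 38.482704162597656)
0.58 [264.4, 241.0] [484.78 127.95  70.5 ]
scene 518 [501.9  139.09  71.78] ((493.77239990234375, 133.9716033935547), 44.311649322509766)
0.94 [394.6, 228.9] [490.46 135.6   70.5 ]
h 0.97 [398.9, 206.5] [481.76 129.56 152.41]
h 0.69 [317.8, 144.0] [ 519.2  -163.61  152.41]
```

View pics/wrist2.png

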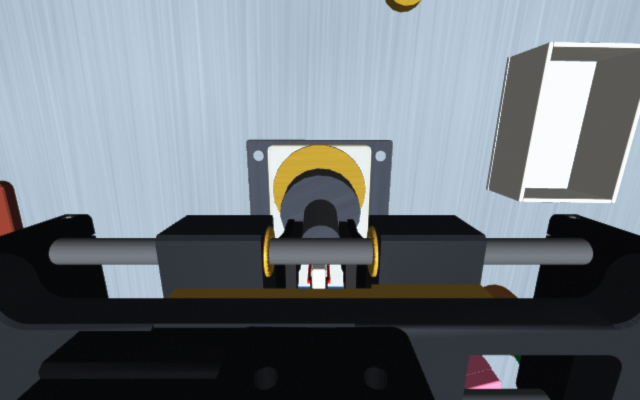

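View pics/scene2.png

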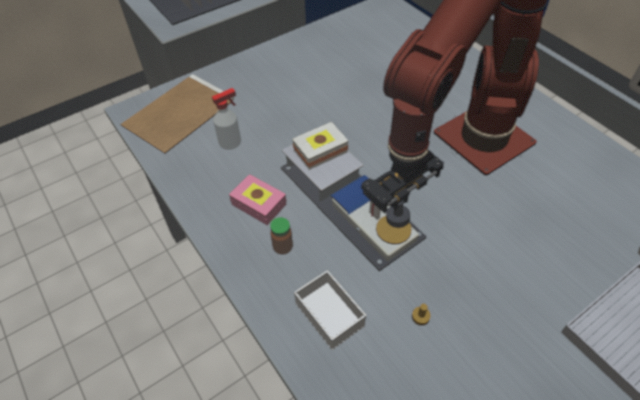

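Wrist view: the weight is held at (320,205) over the pan; pan centre measured at (494.5,131.8). I'll shift by 4.6 mm and lower.

```bash
python3 -m creep '{"travel": [[-0.004,0.01,-0.001],[-0.004,0.03,-0.001],[-0.004,0.04,-0.001],[-0.004,0.044,-0.001],[-0.004,0.047,-0.001],[-0.004,0.05,-0.001],[-0.004,0.052,-0.001],[-0.004,0.054,-0.001],[-0.004,0.056,-0.001],[-0.004,0.056,-0.001],[-0.004,0.056,-0.001],[-0.004,0.056,-0.001]], "delta_rot": [[0,0,0],[0,0,0],[0,0,0],[0,0,0],[0,0,0],[0,0,0],[0,0,0],[0,0,0],[0,0,0],[0,0,0],[0,0,0],[0,0,0]], "claw": [-1,-1,-1,-1,-1,-1,-1,-1,-1,-1,-1,-1]}'
```

```text
time: 6.98
tcp_pos: [493.4, 137.1, 95.1]
tool_rot: [[0.042, 0.001, 0.999], [-0.999, 0.002, 0.042], [-0.002, -1.0, 0.001]]
wrist_force: [-2.8, 2.8, 4.4]
gripper_width: 0.256
```

```bash
python3 -m creep '{"travel": [[0,0,0],[0,0,0],[0,0,0],[0,0,0],[0,0,0],[0,0,0],[0,-0.03,0],[0,-0.06,0],[0,-0.09,0],[0,-0.12,0],[0,-0.12,0],[0,-0.12,0]], "delta_rot": [[0,0,0],[0,0,0],[0,0,0],[0,0,0],[0,0,0],[0,0,0],[0,0,0],[0,0,0],[0,0,0],[0,0,0],[0,0,0],[0,0,0]], "claw": [0,0,1,1,1,1,1,1,1,1,1,1]}'
python3 - <<'E'
from h import *
s=r.get_state();print(s['time'],s['tcp_pos'],s['gripper_width'],s['wrist_force'])
for n in ['wrist','top','scene']:
    p=get_image(n);cv2.imwrite(f'pics/{n}3.png',p['pixels'][:,:,::-1]);W=cloud(p);X,Y,Z=W[...,0],W[...,1],W[...,2]
    hsv=cv2.cvtColor(p['pixels'],cv2.COLOR_RGB2HSV)
    roi=(X>380)&(X<620)&(p['depth']>0)
    blue=roi&(hsv[...,0]>100)&(hsv[...,0]<130)&(hsv[...,1]>120)&(Y<40)&(Y>-70)
    w=W[blue]; 
    if len(w): print(n,'blue',np.median(w[:,2]),w.mean(0))
    for d in silhouettes(p,'heavy')[:1]:
        m=d['pixels'];w=W[m];w=w[p['depth'][m]>0];zt=np.percentile(w[:,2],95);t=w[w[:,2]>zt-6]
        print(n,d['score'],d['box'],zt,t.mean(0),cv2.minAreaRect(t[:,:2].astype(np.float32)))
E
```

```text
time: 7.98
tcp_pos: [494.3, 137.2, 216.7]
tool_rot: [[0.042, 0.004, 0.999], [-0.999, 0.003, 0.042], [-0.003, -1.0, 0.004]]
wrist_force: [-0.1, 0.2, -0.9]
gripper_width: 0.984
7.9833 [494.35 137.18 216.71] 0.9838880782125352 [-0.09  0.21 -0.92]
wrist blue 78.12250285181331 [492.51   8.7   76.33]
wrist 0.87 [294.6, 153.5, 342.3, 204.3] 129.14210744737878 [493.46 142.9  128.48] ((493.4984436035156, 142.60430908203125), (23.209428787231445, 23.327136993408203), 44.54800796508789)
top blue 78.10960140351877 [501.43 -21.08  77.39]
scene blue 79.88544025767344 [500.01 -15.02  79.79]
scene 0.9 [385.9, 215.2, 409.2, 243.4] 129.72673205210904 [491.97 146.72 129.28] ((491.2661437988281, 146.3580780029297), (20.607221603393555, 20.89893341064453), 18.46622085571289)
```

View pics/wrist3.png

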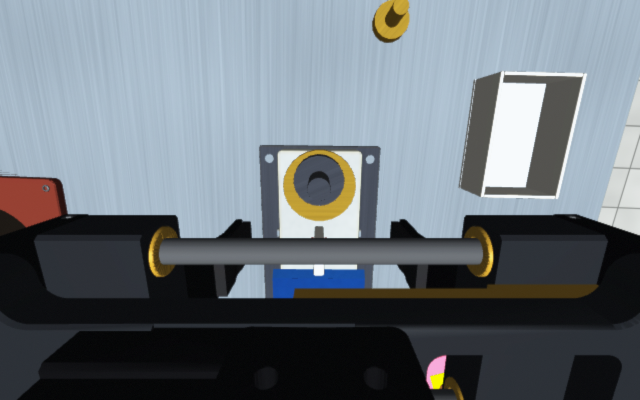

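View pics/scene3.png

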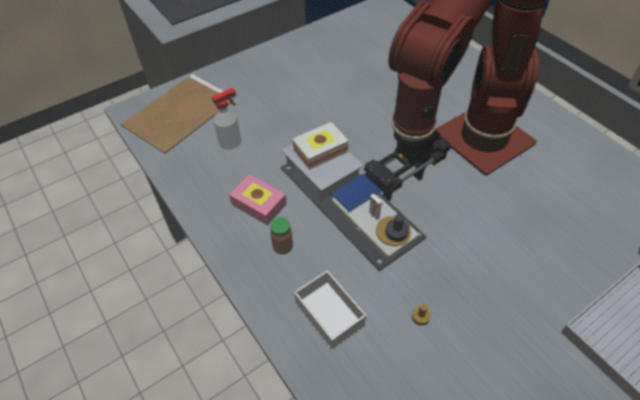

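The weight stands on the pan at about (493,142), roughly 11 mm from centre and within limits. The blue pan's top is at 78.1–79.9, so it is fully up. Now I'll move behind the carton, high over everything.

```bash
python3 -m creep '{"travel": [[0.035,0,0],[0.07,0,-0.001],[0.11,0,-0.002],[0.15,0,-0.003],[0.19,0,-0.004],[0.23,0,-0.005],[0.27,0,-0.006],[0.31,0,-0.007],[0.35,0,-0.008],[0.39,0,-0.010],[0.412,0,-0.011],[0.412,0,-0.011]], "delta_rot": [[0,0,0],[0,0,0],[0,0,0],[0,0,0],[0,0,0],[0,0,0],[0,0,0],[0,0,0],[0,0,0],[0,0,0],[0,0,0],[0,0,0]], "claw": [1,1,1,1,1,1,1,1,1,1,1,1]}'
python3 -m creep '{"travel": [[0,0,0],[0,0,0],[0,0,0]], "delta_rot": [[0,0,0],[0,0,0],[0,0,0]], "claw": [1,1,1]}'
python3 - <<'E'
from h import *
s=r.get_state();print(s['time'],s['tcp_pos'],s['joints'])
for n in ['wrist','top']:
    p=get_image(n);cv2.imwrite(f'pics/{n}4.png',p['pixels'][:,:,::-1]);W=cloud(p);X,Y,Z=W[...,0],W[...,1],W[...,2]
    hsv=cv2.cvtColor(p['pixels'],cv2.COLOR_RGB2HSV)
    for d in silhouettes(p,'carton')[:2]:
        m=d['pixels'];w=W[m];w=w[p['depth'][m]>0];zt=np.percentile(w[:,2],95);t=w[w[:,2]>zt-6]
        print(n,d['score'],d['box'],zt,t.mean(0),cv2.minAreaRect(t[:,:2].astype(np.float32)))
    for k,m in [('pan',(hsv[...,0]>100)&(hsv[...,0]<130)&(hsv[...,1]>120)&(abs(Z-78)<8)&(abs(Y)<90)&(X>400)&(X<600)),('led',(abs(Z-81)<4)&(X>400)&(X<600)&(Y<-50)&(Y>-300))]:
        w=W[m&(p['depth']>0)]
        if len(w): print(n,k,len(w),w.mean(0),cv2.minAreaRect(w[:,:2].astype(np.float32)))
E
```

```text
time: 9.28
tcp_pos: [496.9, -281.4, 213.4]
tool_rot: [[0.035, -0.002, 0.999], [-0.999, -0.002, 0.035], [0.002, -1.0, -0.002]]
wrist_force: [-0.7, 0.1, -0.1]
gripper_width: 0.998
time: 9.53
tcp_pos: [496.9, -280.4, 213.0]
tool_rot: [[0.035, -0.003, 0.999], [-0.999, -0.002, 0.035], [0.002, -1.0, -0.003]]
wrist_force: [0.3, -0.8, 1.0]
gripper_width: 1.0
9.5333 [ 496.93 -280.44  213.01] [-18.95  12.14  51.23  95.8   -9.52  76.78  35.89]
wrist 0.8 [440.3, 45.0, 544.7, 170.5] 51.78720625181773 [ 712.13 -187.24   50.42] ((714.0518188476562, -189.75640869140625), (91.1038589477539, 130.0594024658203), 20.002769470214844)
wrist 0.79 [247.4, 45.6, 400.8, 155.1] 131.61439836296276 [ 495.29 -191.81  130.27] ((495.57855224609375, -193.54791259765625), (90.22328186035156, 130.1212615966797), 85.83019256591797)
wrist led 10913 [ 508.91 -154.46   80.1 ] ((504.599853515625, -179.1244354248047), (150.26588439941406, 179.56944274902344), 1.8152073621749878)
top 0.78 [357.5, 209.9, 393.9, 260.0] 134.32027356541687 [ 498.05 -194.89  131.25] ((498.6246337890625, -194.3153076171875), (89.57856750488281, 129.21054077148438), 86.20472717285156)
top 0.78 [348.2, 145.8, 393.9, 185.2] 55.80340313742767 [ 716.49 -190.56   52.55] ((715.962646484375, -190.30661010742188), (89.79007720947266, 130.4680938720703), 19.42059898376465)
top pan 1101 [501.57 -20.94  77.95] ((502.31781005859375, -21.059181213378906), (119.79974365234375, 80.51139068603516), 2.1339335441589355)
top led 1533 [ 511.17 -149.75   80.39] ((506.91796875, -160.05337524414062), (149.68284606933594, 220.2163543701172), 1.783429741859436)
```

View pics/wrist4.png

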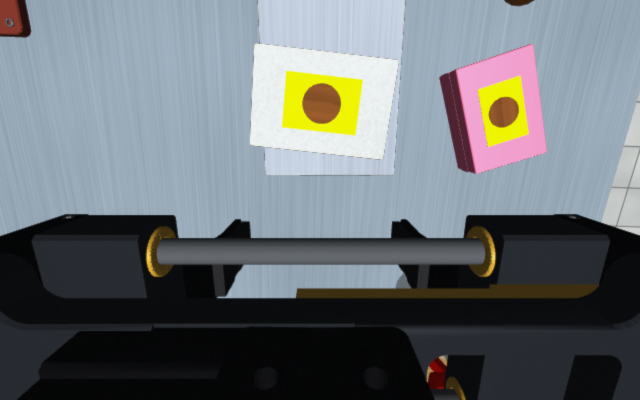

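View pics/top4.png

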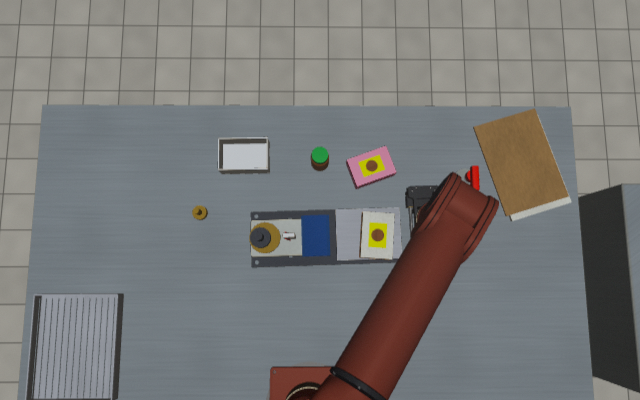

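The wrist view shows the white carton at (325,102), turned about 6° from the ledge, with the spray bottle well away. I'll lower to z≈90 behind it, then start the squaring push.

```bash
python3 -m creep '{"travel": [[0,0.04,0],[0,0.08,0],[0,0.11,0],[0,0.12,0],[0,0.123,0],[0,0.123,0],[0,0.123,0],[-0.008,0.123,0],[-0.016,0.123,0],[-0.023,0.123,0],[-0.027,0.123,0],[-0.027,0.123,0]], "delta_rot": [[0,0,0],[0,0,0],[0,0,0],[0,0,0],[0,0,0],[0,0,0],[0,0,0],[0,0,0],[0,0,0],[0,0,0],[0,0,0],[0,0,0]], "claw": [1,1,1,1,1,1,1,1,1,1,1,1]}'
python3 -m creep '{"travel": [[-0.005,0,0],[-0.01,0,0],[-0.015,0,0],[-0.02,0,0],[-0.025,0,0],[-0.03,0,0],[-0.034,0,0],[-0.034,0,0]], "delta_rot": [[0,0,0],[0,0,0],[0,0,0],[0,0,0],[0,0,0],[0,0,0],[0,0,0],[0,0,0]], "claw": [1,1,1,1,1,1,1,1]}'
cat > look.py <<'E'
from h import *
import sys
tag=sys.argv[1]
s=r.get_state();print(s['time'],s['tcp_pos'],s['tool_rot'][:,2],s['wrist_force'])
for n in ['wrist','top','scene']:
    p=get_image(n);cv2.imwrite(f'pics/{n}{tag}.png',p['pixels'][:,:,::-1]);W=cloud(p);X,Y,Z=W[...,0],W[...,1],W[...,2]
    best=None
    for d in silhouettes(p,'carton')[:4]:
        m=d['pixels'];w=W[m];w=w[p['depth'][m]>0]
        if not len(w): continue
        zt=np.percentile(w[:,2],95);t=w[w[:,2]>zt-6]
        if zt<100 or zt>145 or t.mean(0)[0]>620: continue
        A=np.c_[t[:,:2]-t[:,:2].mean(0),np.ones(len(t))];c=np.linalg.lstsq(A,t[:,2],rcond=None)[0]
        print(n,round(d['score'],2),d['box'],zt,cv2.minAreaRect(t[:,:2].astype(np.float32)),'slope',c[:2],'z',c[2])
E
python3 look.py 5
```

```text
time: 10.73
tcp_pos: [496.8, -252.2, 90.9]
tool_rot: [[0.038, -0.0, 0.999], [-0.999, -0.001, 0.038], [0.001, -1.0, -0.001]]
wrist_force: [0.6, -0.5, 0.8]
gripper_width: 1.003
time: 11.4
tcp_pos: [495.6, -217.1, 90.8]
tool_rot: [[0.039, -0.001, 0.999], [-0.999, -0.001, 0.039], [0.001, -1.0, -0.001]]
wrist_force: [0.2, -1.0, 0.2]
gripper_width: 1.0
11.4 [ 495.57 -217.11   90.8 ] [ 1.    0.04 -0.  ] [ 0.16 -1.02  0.2 ]
top 0.73 [348.0, 212.5, 377.7, 261.7] 135.14266023609486 ((486.0836181640625, -153.68966674804688), (76.4520034790039, 140.84031677246094), 89.49857330322266) slope [-0.17  0.11] z 135.86631727158687
scene 0.65 [299.8, 125.2, 354.6, 175.1] 134.93376256145885 ((487.2466735839844, -157.90037536621094), (133.0009765625, 94.06918334960938), 2.7681496143341064) slope [-0.   -0.01] z 132.2914411211499
```

View pics/wrist5.png

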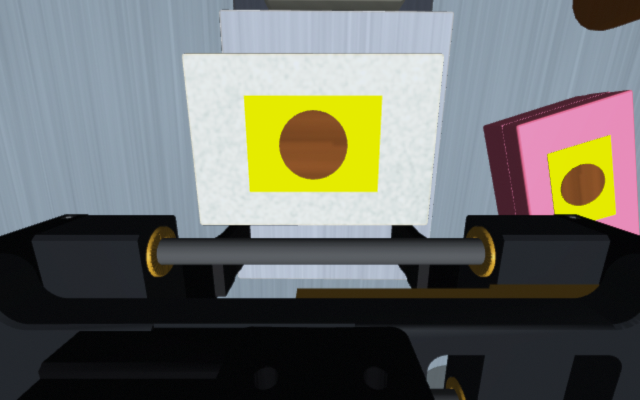

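View pics/scene5.png

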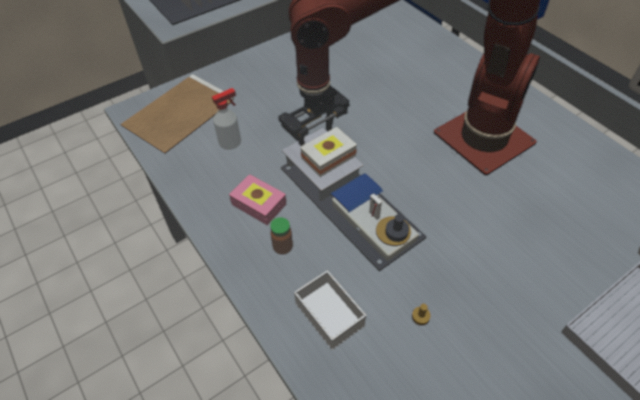

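The carton is now square to the fingers (wrist view, edges at rows 54 and 225) but sits toward −x. I'll measure it directly from depth.

```bash
cat > wl.py <<'E'
from h import *
import sys
s=r.get_state();print(s['time'],s['tcp_pos'],s['tool_rot'][:,2],s['wrist_force'])
p=get_image('wrist');cv2.imwrite(f'pics/wrist{sys.argv[1]}.png',p['pixels'][:,:,::-1]);W=cloud(p);X,Y,Z=W[...,0],W[...,1],W[...,2]
v=np.mgrid[0:400,0:640][0]
pt=np.array([499,-19.]);ys=np.array([-.035,.9994]);xs=np.array([.9994,.035])
m=(p['depth']>0)&(v<228)&(Z>112)&(Z<140)&(X>400)&(X<600)&(abs(Y-s['tcp_pos'][1]-54)<62)
t=W[m]
A=np.c_[t[:,:2]-t[:,:2].mean(0),np.ones(len(t))];c=np.linalg.lstsq(A,t[:,2],rcond=None)[0]
rc=cv2.minAreaRect(t[:,:2].astype(np.float32));d=np.array(rc[0])-pt
print('carton',rc,'slope',c[:2],'z',c[2],'rel pan x,y',d@xs,d@ys)
m=(p['depth']>0)&(v<228)&(abs(Z-80)<3)&(X>400)&(X<600)&(Y>-300)&(Y<-60)
t=W[m]
if len(t)>50: print('ledge',cv2.minAreaRect(t[:,:2].astype(np.float32)),'ymax',np.percentile(t[:,1],99.5),t[t[:,1]>t[:,1].max()-10].mean(0))
hsv=cv2.cvtColor(p['pixels'],cv2.COLOR_RGB2HSV)
m=(p['depth']>0)&(hsv[...,0]>100)&(hsv[...,0]<130)&(hsv[...,1]>120)&(Z>60)&(Z<84)&(abs(Y)<90)&(X>400)&(X<600)
t=W[m]
if len(t)>50: print('pan',len(t),np.median(t[:,2]),cv2.minAreaRect(t[:,:2].astype(np.float32)))
E
python3 wl.py 6
```

```text
11.7 [ 495.15 -217.74   90.42] [ 1.    0.04 -0.  ] [-0.14  0.52  0.11]
carton ((490.4617919921875, -163.31170654296875), (129.95626831054688, 95.12326049804688), 2.103250741958618) slope [0. 0.] z 130.26932373028345 rel pan x,y -13.583994812011719 -143.92628223876952
ledge ((503.7329406738281, -151.79458618164062), (150.12765502929688, 146.78831481933594), 2.1354236602783203) ymax -77.93822219614161 [509.02 -82.88  80.02]
```

```bash
python3 -m creep '{"travel": [[-0.004,0,0.0005],[-0.01,0,0.001],[-0.016,0,0.002],[-0.022,0,0.003],[-0.028,0,0.004],[-0.034,0,0.005],[-0.04,0,0.006],[-0.046,0,0.007],[-0.052,0,0.008],[-0.056,0,0.009],[-0.06,0,0.009],[-0.06,0,0.009]], "delta_rot": [[0,0,0],[0,0,0],[0,0,0],[0,0,0],[0,0,0],[0,0,0],[0,0,0],[0,0,0],[0,0,0],[0,0,0],[0,0,0],[0,0,0]], "claw": [1,1,1,1,1,1,1,1,1,1,1,1]}'
python3 wl.py 7
```

```text
time: 12.75
tcp_pos: [502.1, -156.3, 90.4]
tool_rot: [[0.039, -0.001, 0.999], [-0.999, -0.0, 0.039], [0.0, -1.0, -0.001]]
wrist_force: [0.0, 0.2, -1.4]
gripper_width: 1.001
12.75 [ 502.11 -156.34   90.39] [ 1.    0.04 -0.  ] [ 0.04  0.16 -1.38]
carton ((497.50616455078125, -101.98700714111328), (130.15151977539062, 94.72940063476562), 2.1985599994659424) slope [ 0. -0.] z 130.27081937728065 rel pan x,y -4.397484397888184 -82.88493069610595
ledge ((503.4463806152344, -162.59585571289062), (148.87606811523438, 2.706955909729004), 2.249316453933716) ymax -159.10392908704367 [ 503.55 -162.73   80.16]
pan 9699 78.57138094421852 ((499.73333740234375, -27.544496536254883), (120.60234832763672, 30.988122940063477), 2.0921809673309326)
```

View pics/wrist7.png

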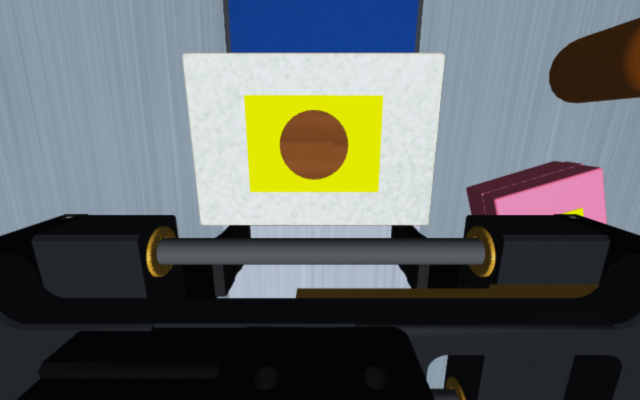

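Still square, with x offset −4.4 mm; the pan shows blue at the top. Continuing over the gap.

```bash
python3 -m creep '{"travel": [[-0.004,0,0.0005],[-0.008,0,0.001],[-0.012,0,0.0015],[-0.016,0,0.002],[-0.02,0,0.0025],[-0.024,0,0.003],[-0.028,0,0.0035],[-0.032,0,0.004],[-0.036,0,0.004],[-0.04,0,0.004],[-0.044,0,0.004],[-0.044,0,0.004]], "delta_rot": [[0,0,0],[0,0,0],[0,0,0],[0,0,0],[0,0,0],[0,0,0],[0,0,0],[0,0,0],[0,0,0],[0,0,0],[0,0,0],[0,0,0]], "claw": [1,1,1,1,1,1,1,1,1,1,1,1]}'
python3 wl.py 8
```

```text
time: 13.8
tcp_pos: [504.2, -111.1, 90.2]
tool_rot: [[0.04, -0.002, 0.999], [-0.999, 0.001, 0.04], [-0.001, -1.0, -0.002]]
wrist_force: [0.1, -1.1, -1.4]
gripper_width: 0.997
13.8 [ 504.2  -111.08   90.22] [ 1.    0.04 -0.  ] [ 0.13 -1.13 -1.44]
carton ((499.41741943359375, -57.09894561767578), (130.32489013671875, 95.07609558105469), 2.2611887454986572) slope [ 0.   -0.03] z 129.37960736678028 rel pan x,y -0.9162941146850587 -38.090695930480955
ledge ((502.1138610839844, -117.58268737792969), (149.9503631591797, 2.52551007270813), 2.176630973815918) ymax -114.99578332552605 [ 495.43 -118.02   80.14]
pan 5432 77.32980975285778 ((498.29681396484375, 12.47431468963623), (120.58036041259766, 20.760019302368164), 1.9207241535186768)
```

View pics/wrist8.png

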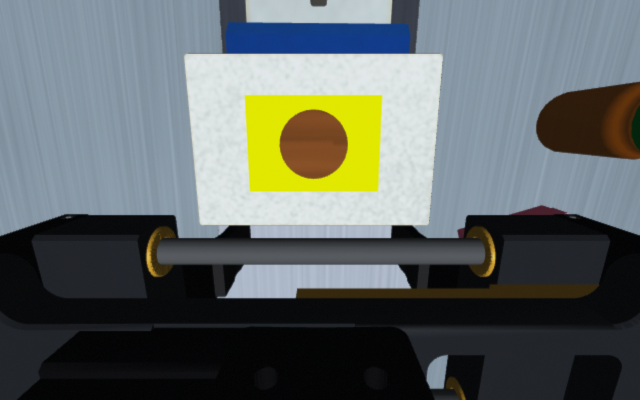

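```bash
python3 -m creep '{"travel": [[-0.003,0,0],[-0.006,0,0],[-0.009,0,0],[-0.012,0,0],[-0.015,0,0],[-0.018,0,0],[-0.021,0,0],[-0.024,0,0],[-0.027,0,0],[-0.03,0,0],[-0.032,0,0],[-0.032,0,0]], "delta_rot": [[0,0,0],[0,0,0],[0,0,0],[0,0,0],[0,0,0],[0,0,0],[0,0,0],[0,0,0],[0,0,0],[0,0,0],[0,0,0],[0,0,0]], "claw": [1,1,1,1,1,1,1,1,1,1,1,1]}'
python3 wl.py 9;python3 look.py 9
```

```text
time: 14.85
tcp_pos: [503.0, -78.9, 90.3]
tool_rot: [[0.041, -0.002, 0.999], [-0.999, 0.001, 0.041], [-0.001, -1.0, -0.002]]
wrist_force: [-0.1, -0.2, -0.7]
gripper_width: 0.998
14.85 [502.99 -78.92  90.29] [ 1.    0.04 -0.  ] [-0.05 -0.23 -0.65]
carton ((497.9805603027344, -24.826526641845703), (130.23248291015625, 94.10582733154297), 2.1704185009002686) slope [ 0. -0.] z 125.28071122575685 rel pan x,y -1.222756465911865 -5.787350336456298
ledge ((501.34906005859375, -84.71649932861328), (148.94784545898438, 4.358574867248535), 2.212918758392334) ymax -80.26405792133927 [500.79 -84.59  80.19]
14.9 [503.03 -78.98  90.35] [ 1.    0.04 -0.  ] [ 0.14  0.09 -0.04]
top 0.89 [299.3, 210.6, 316.8, 259.3] 127.02820849523981 ((499.5897521972656, -2.6642093658447266), (127.2072525024414, 48.43606948852539), 1.1284139156341553) slope [-0.6  -2.99] z 143.2417611037983
scene 0.88 [327.9, 160.2, 386.1, 212.1] 125.06171669679095 ((495.29376220703125, -18.625381469726562), (132.02484130859375, 92.02960205078125), 1.5425316095352173) slope [-0.  0.] z 122.28108774286919
```

View pics/scene9.png

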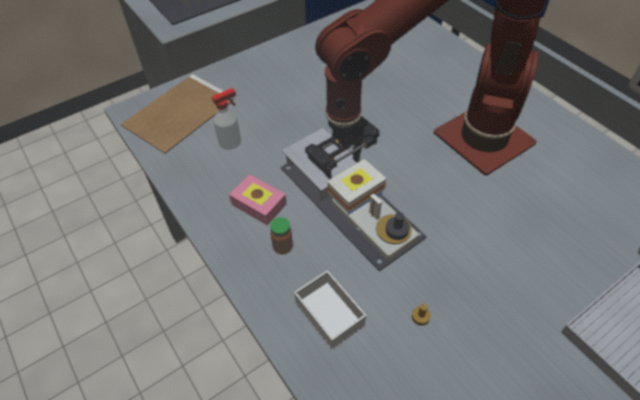

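View pics/wrist9.png

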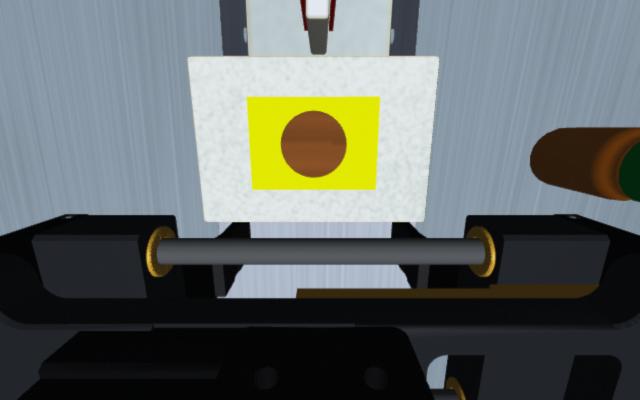

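The carton is flat on the pan (top z 125.3) and still about 6 mm short. I'll push 6 mm, then back off.

```bash
python3 -m creep '{"travel": [[-0.002,0,0],[-0.004,0,0],[-0.006,0,0],[-0.006,0,0],[-0.006,0,0],[-0.006,0,0]], "delta_rot": [[0,0,0],[0,0,0],[0,0,0],[0,0,0],[0,0,0],[0,0,0]], "claw": [1,1,1,1,1,1]}'
python3 -m creep '{"travel": [[0.005,0,0],[0.01,0,0],[0.02,0,0],[0.03,0,0],[0.04,0,0],[0.04,0,0],[0.04,0,0],[0.04,0,0],[0.04,0,0],[0.04,0,0],[0.04,0,0],[0.04,0,0]], "delta_rot": [[0,0,0],[0,0,0],[0,0,0],[0,0,0],[0,0,0],[0,0,0],[0,0,0],[0,0,0],[0,0,0],[0,0,0],[0,0,0],[0,0,0]], "claw": [1,1,1,1,1,1,1,1,1,1,1,1]}'
sed -i 's/-s\[.tcp_pos.\]\[1\]-54)<62/+20)<75/' wl.py
python3 wl.py 10;python3 look.py 11; grep -n '+20)' wl.py
```

```text
time: 15.7
tcp_pos: [502.8, -73.3, 90.4]
tool_rot: [[0.04, -0.001, 0.999], [-0.999, 0.001, 0.04], [-0.001, -1.0, -0.001]]
wrist_force: [-0.1, -2.1, 0.0]
gripper_width: 0.999
time: 16.7
tcp_pos: [504.5, -113.0, 90.4]
tool_rot: [[0.041, -0.001, 0.999], [-0.999, 0.001, 0.041], [-0.001, -1.0, -0.001]]
wrist_force: [-0.0, 0.0, -0.0]
gripper_width: 1.0
16.7 [ 504.5  -112.95   90.38] [ 1.    0.04 -0.  ] [-0.04  0.04 -0.03]
carton ((498.0755920410156, -23.19643783569336), (130.15162658691406, 76.75788879394531), 2.321683168411255) slope [0. 0.] z 120.75240286777445 rel pan x,y -1.070728638458252 -4.16156569442749
ledge ((501.7733154296875, -99.86152648925781), (149.56765747070312, 42.92288589477539), 1.8073943853378296) ymax -77.3840790920493 [507.79 -82.23  79.9 ]
16.75 [ 504.48 -113.02   90.37] [ 1.    0.04 -0.  ] [ 0.6  -0.37  0.94]
wrist 0.72 [182.7, 2.1, 443.9, 152.3] 122.01046137955616 ((498.1453857421875, -23.249778747558594), (130.25173950195312, 76.87217712402344), 2.279714822769165) slope [0. 0.] z 120.75817539880411
top 0.73 [296.9, 210.8, 330.4, 259.7] 124.96268178654047 ((501.23150634765625, -18.45827865600586), (128.3539581298828, 89.350830078125), 2.1783463954925537) slope [ 0. -0.] z 121.91261609383878
scene 0.88 [330.4, 161.7, 387.0, 211.4] 125.32907079105959 ((494.835693359375, -13.266983032226562), (132.96231079101562, 90.34268951416016), 3.116427183151245) slope [-0. -0.] z 122.5133923156454
7:m=(p['depth']>0)&(v<228)&(Z>112)&(Z<140)&(X>400)&(X<600)&(abs(Y+20)<75)
```

View pics/wrist10.png

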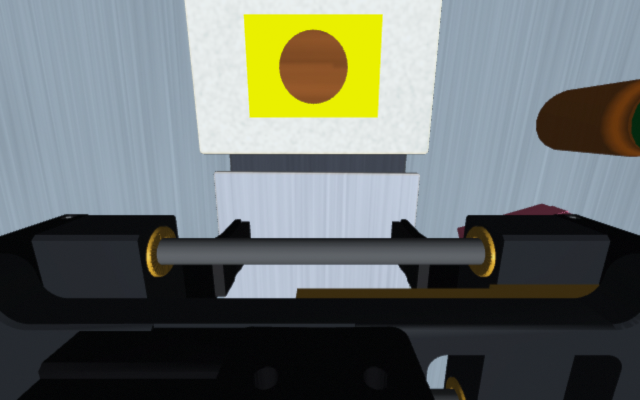

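View pics/scene11.png

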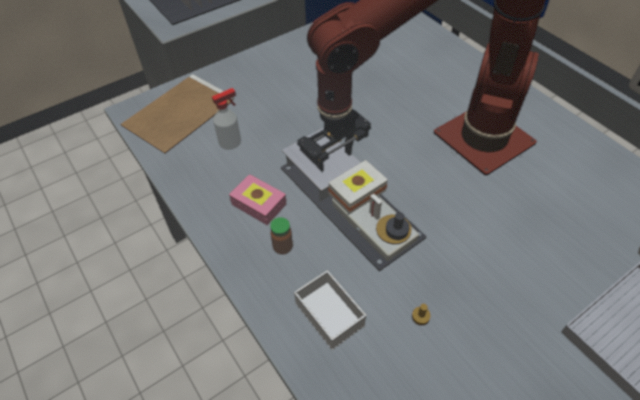

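Level: the carton top is at 120.75 (70.5+50), flat, and the gap to the ledge is about 16 mm (nominal 15). I'll raise the arm clear and do a final check.

```bash
python3 -m creep '{"travel": [[0,-0.03,0],[0,-0.06,0],[0,-0.1,0],[0.02,-0.13,0],[0.02,-0.13,0],[0.02,-0.13,0],[0.02,-0.13,0],[0.02,-0.13,0]], "delta_rot": [[0,0,0],[0,0,0],[0,0,0],[0,0,0],[0,0,0],[0,0,0],[0,0,0],[0,0,0]], "claw": [1,1,1,1,1,1,1,1]}'
python3 wl.py 12;python3 look.py 13
python3 - <<'E'
from h import *
p=get_image('scene');W=cloud(p)
for k in ['heavy','light_center']:
    d=silhouettes(p,k)[0];m=d['pixels'];w=W[m];zt=np.percentile(w[:,2],95);t=w[w[:,2]>zt-6];print(k,zt,t.mean(0))
cv2.imwrite('pics/fin.png',cv2.resize(p['pixels'][130:280,270:440,::-1],None,fx=4,fy=4))
E
```

```text
time: 17.72
tcp_pos: [504.8, -132.7, 219.1]
tool_rot: [[0.041, -0.003, 0.999], [-0.999, 0.001, 0.041], [-0.001, -1.0, -0.003]]
wrist_force: [1.0, 0.4, 0.1]
gripper_width: 1.004
17.7167 [ 504.77 -132.72  219.13] [ 1.    0.04 -0.  ] [1.02 0.41 0.05]
carton ((497.5345153808594, -8.337821960449219), (130.5703887939453, 107.29261779785156), 2.277947425842285) slope [ 0. -0.] z 120.67090188760643 rel pan x,y -1.091429096984863 10.707072694396972
ledge ((503.1003723144531, -133.38758850097656), (150.56558227539062, 109.0110855102539), 2.1359925270080566) ymax -78.4947250571977 [508.74 -82.79  79.98]
17.7667 [ 504.75 -132.71  219.1 ] [ 1.    0.04 -0.  ] [-0.08  0.79 -0.01]
wrist 0.66 [248.4, 22.8, 387.1, 122.9] 122.01997787377923 ((497.8614807128906, -17.239349365234375), (130.34396362304688, 89.63017272949219), 2.205996036529541) slope [0. 0.] z 120.69012735964989
top 0.83 [299.1, 211.7, 331.7, 259.6] 124.90577881096527 ((500.5450744628906, -18.5965576171875), (128.948486328125, 89.56171417236328), 2.390493392944336) slope [ 0. -0.] z 121.72023474541886
scene 0.83 [330.1, 161.4, 386.9, 213.1] 125.32213923183718 ((494.9320068359375, -14.084938049316406), (133.3436279296875, 91.91942596435547), 1.450971245765686) slope [-0. -0.] z 122.56136902691193
heavy 138.32289618736633 [491.23 145.25 137.55]
light_center 59.81783281565476 [605.11 358.27 127.62]
```

View pics/fin.png

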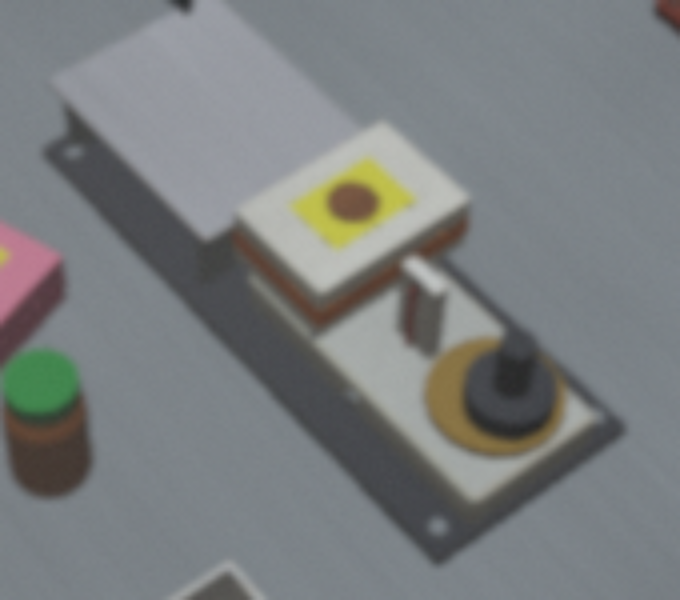

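View pics/wrist12.png

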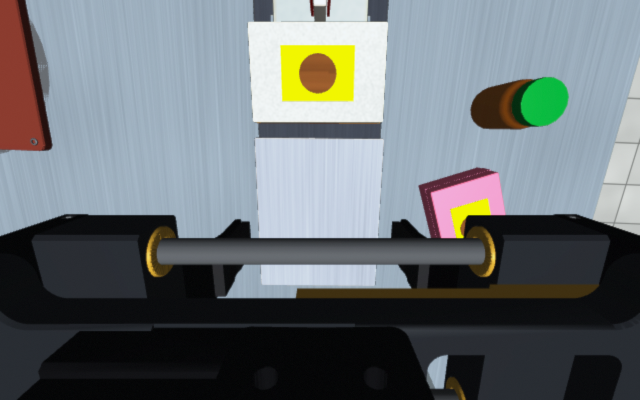

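```bash
python3 -c "
from cell import r
print(r.finish_job())"
```

```text
the job is handed in; nothing more can be done
None
```

I put the dark 600 g weight on the round pan, which raised the narrow pan to the ledge. I then pushed the carton low down with both open fingers, squaring it, across the gap onto the narrow pan. I backed the arm off and lifted it clear, then handed the job in at about 18 s; no verdict is reported.

- **Carton:** it lies flat and square to the station (about 0.2° off). Its centre is about 1 mm from the pan centre in x and 1–3 mm in y, and about 16 mm clear of the ledge. Its top was at 120.7 mm against a nominal 120.5, so the balance looks level.
- **Large weight:** it stands upright but not in the middle, about 11–13 mm from the pan's centre, inside the 30 mm limit. The placing overshot in y, and I left it there.
- **Other objects:** I never touched them. In the last images the shaker stands, and the small weight, spray bottle and basket looked in place in the last full scene picture.

**Checks that disagreed:**
- The scene and top cameras differ from each other by about 5 mm. I used the wrist view for the carton and compared the other two only against their own pan readings.
- The last wrist depth fit gave y +10.7 mm because it also picked up part of the dial panel. The carton outline from the same view gave about +2 mm.
- The final scene reading of the small weight was mixed with background and gave no usable position, so I did not confirm its position numerically at the end.

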